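# Line up the part-used tape rolls by size

## Task

Line up the four brown tape rolls on the white strip's four round marks in order of size, so that the one with least tape left is at the red tag and gets used first, and the fullest is farthest from it. Each roll lies flat and centred on its mark; leave the pencil cup standing where it is.

Things in the scene. Friction and masses are not known exactly. Their poses are not given: they have to be found in the camera images.
- roll_least: one of the four brown parcel-tape rolls, the smallest (least tape left): a flat-lying ring with a pale card core, outer diameter 32 mm, bore 22 mm, 25 mm high, about 15 g; origin at the centre of its underside, z up along its axis
- roll_low: one of the four brown parcel-tape rolls, the second smallest: a flat-lying ring with a pale card core, outer diameter 43 mm, bore 22 mm, 25 mm high, about 25 g; origin at the centre of its underside, z up along its axis
- roll_high: one of the four brown parcel-tape rolls, the second largest: a flat-lying ring with a pale card core, outer diameter 54 mm, bore 22 mm, 25 mm high, about 40 g; origin at the centre of its underside, z up along its axis
- roll_full: one of the four brown parcel-tape rolls, the largest (fullest): a flat-lying ring with a pale card core, outer diameter 66 mm, bore 22 mm, 25 mm high, about 60 g; origin at the centre of its underside, z up along its axis
- mark_a: flat printed pale-blue disc with a darker blue rim, 72 mm across, first of four along the white strip counted from the robot's left (+y); origin at its centre on the strip's top face, 6 mm above the table. Its x axis points across the strip (away from the robot), its y axis along the row; neighbouring marks are 84 mm apart. The strip is fixed, flat, 90 mm deep, 430 mm long and has no rims
- mark_b: flat printed pale-blue disc with a darker blue rim, 72 mm across, second of four along the white strip counted from the robot's left (+y); origin at its centre on the strip's top face, 6 mm above the table. Its x axis points across the strip (away from the robot), its y axis along the row; neighbouring marks are 84 mm apart. The strip is fixed, flat, 90 mm deep, 430 mm long and has no rims
- mark_c: flat printed pale-blue disc with a darker blue rim, 72 mm across, third of four along the white strip counted from the robot's left (+y); origin at its centre on the strip's top face, 6 mm above the table. Its x axis points across the strip (away from the robot), its y axis along the row; neighbouring marks are 84 mm apart. The strip is fixed, flat, 90 mm deep, 430 mm long and has no rims
- mark_d: flat printed pale-blue disc with a darker blue rim, 72 mm across, fourth of four along the white strip counted from the robot's left (+y); origin at its centre on the strip's top face, 6 mm above the table. Its x axis points across the strip (away from the robot), its y axis along the row; neighbouring marks are 84 mm apart. The strip is fixed, flat, 90 mm deep, 430 mm long and has no rims
- red_tag: fixed red plate, 70 mm across the strip by 26 mm along it and 10 mm thick, on the white strip just beyond one end mark (68 mm from that mark's centre); it may be at either end, with a grey plate of the same size at the other; origin at the centre of its underside
- pencil_cup: loose round wooden cup, 68 mm across and 95 mm high, with pencils that reach 155 mm above the table and lean out to 30 mm from its axis; stands among the rolls; origin at the centre of its underside

How it is judged:
At the end, for the whole second after the job is handed in: Counted from the red tag, the rolls stand smallest to largest, each within 12 mm of its mark's centre, flat on the strip (tilt under 0.1 rad, underside less than 5 mm above it), released and at rest (((horizontal distance between red_tag and mark_a below 0.1 m and horizontal distance between roll_least and mark_a below 0.012 m and horizontal distance between roll_low and mark_b below 0.012 m and horizontal distance between roll_high and mark_c below 0.012 m and horizontal distance between roll_full and mark_d below 0.012 m) or (horizontal distance between red_tag and mark_d below 0.1 m and horizontal distance between roll_least and mark_d below 0.012 m and horizontal distance between roll_low and mark_c below 0.012 m and horizontal distance between roll_high and mark_b below 0.012 m and horizontal distance between roll_full and mark_a below 0.012 m)) and height (world z) of each of roll_least, roll_low, roll_high, roll_full below 0.011 m and angle between each of roll_least, roll_low, roll_high, roll_full's own z axis and vertical below 0.1 rad and linear speed of each of roll_least, roll_low, roll_high, roll_full below 0.02 m/s); the robot touches nothing.
It fails at once if the pencil cup is pushed by more than 20 mm or tipped (distance of pencil_cup from where it was at the start of the episode above 0.02 m or angle between pencil_cup's own z axis and vertical above 0.3 rad).
It also fails if it takes over 112 s, if anything falls off the work surface, if the arm or the gripper's body presses on something with over 40 N, if the wrist force passes 120 N, or if a joint passes its speed limit or range.

## Robot

A 6-joint arm with a two-finger parallel gripper is mounted at the origin on the work surface. World frame = base frame: x ahead of the robot, y to its left, z up, the work surface at z = 0. Lengths are in m, angles in rad, forces in N, time in s.
With the tool pointing down it reaches from about 0.25 to 0.775 m from the base axis. Payload 4 kg.
Tool frame: the origin (TCP) lies midway between the tips of the shut fingers; the grasp point (between the pads) lies 19 mm behind it (robot.hold_point_z is the distance from the TCP to the grasp point, in m); z points along the fingers, y is the line along which they close (so a half turn about z gives the same grasp; the last joint's range is limited). The gripper opens to 94 mm and grips with 3 to 60 N. Pads are 16 mm wide; open, the fingers measure 119 mm over their backs; the gripper's body (75 mm by 177 mm) begins 78 mm behind the grasp point.
Start: joints at [1.158, 0.087, 1.371, -0, 1.684, -0.103], TCP at [0.168, 0.524, 0.206] pointing down, gripper open.
Joint ranges: [-3.1, 3.1], [-0.76, 2.03], [0.27, 2.55], [-1.08, 4.22], [0.17, 2.65], [-2.57, 2.57]. Speed limits (rad/s): [2.79, 2.79, 3.14, 3.14, 3.14, 3.14].

## Interface

Orientations are given as [roll, pitch, yaw] about the fixed x, y, z axes, in that order (R = Rz(yaw) Ry(pitch) Rx(roll)).
In Python, from bench import readout, imaging, robot gives the robot as it stands.
- The arm moves only by the tool carry_out, never from a script. Its argument "motion" is text: rows parted by semicolons, each of 7 numbers parted by spaces: the shift along the tool's x, y, z each as a share of 200 mm, from -1 to 1, then the turn, a rotation vector about the tool's x, y, z each as a share of 120 degrees, from -1 to 1, then the opening, from 0 (shut) to 1 (fully open). A call has 1 to 12 rows; each row shifts and turns the commanded pose from where the row before left it, along the tool's axes as they then stand; what a row does not reach is not made up. A row lasts 1/8 s, in which the tool goes at most 62.5 mm and 10.7 degrees, less where a joint would pass 70% of its speed; a pose out of reach is approached as far as the arm can. A call with a number of a shift or a turn outside -1 to 1 is refused whole. A call with a gripper value outside its range is refused whole. The fingers move at their own pace and stop on an object; the grip force is fixed at half the most. Time passes only in rows, so rows that do not move let the fingers close. It gives the time, the measured TCP pose, the force, the opening and the grip force at its end, in the units of the state.
- readout.get_obs(): the state, without advancing time (a new reading comes with each control period).
- imaging.snapshot(name): name is "scene" or "top"; returns a dict with "pixels" (420x560x3 uint8, red, green, blue), "fx", "fy", "cx", "cy" (pixels), "dist_coeffs" ([k1, k2, p1, p2, k3] as OpenCV has them; the pictures are not rectified), "R" (3x3) and "t" (3): a world point X has camera coordinates R X + t. Camera axes: x right, y down, z forward; pixel columns grow to the right and rows downward; lengths in m; the calibration is good to about 2 mm. A picture is of the moment at which its call begins. There is no depth.
- robot.close_job(): hands the job in; it is judged then, once.
The state is a dict: "time": time; "joint_positions": joint angles; "qvel": joint speeds; "joint_torque": joint torques, N m; "tool_pos": TCP position; "ee_rot": TCP orientation; "wrist_force": force on the tool from outside, world axes, zero at the start; "wrist_torque": the same for the moment, N m; "width": finger opening in m; "finger_force": force on a finger pad.
Only numpy, scipy, OpenCV 4.12 (cv2) and the standard library are available. Lean on these libraries where they do the work, as an engineer would, in place of code of your own. Each camera call takes 0.05 s, during which the arm holds its last target. There are 200 camera calls.

## Working session

There is one attempt and no reset: what is moved stays moved. The work goes in short steps, Python scripts to look and compute and a tool call to move; the robot and the scene stay as the last step left them, time stands still between calls to the robot, and variables do not carry over. Pictures are saved under pics/ and viewed, at most 14 in all, crops included, and the job is handed in when it is done.

Besides the shell and the picture viewer there is one more tool, called in YAML: its name, and indented under it one key for each argument. carry_out: Moves the arm, as the interface text tells. Its arguments: {"type":"object","properties":{"motion":{"type":"string"}},"required":["motion"]}

```bash
mkdir -p pics; ls; python3 - <<'E'
from bench import readout, imaging, robot
import cv2
for n in ("scene","top"):
    s=imaging.snapshot(n); cv2.imwrite(f"pics/{n}0.png",s["pixels"][:,:,::-1])
    print(n,s["fx"],s["fy"],s["cx"],s["cy"],s["dist_coeffs"],s["R"],s["t"])
print(readout.get_obs())
E
```

```text
pics
scene 486.9357591051542 486.9357591051542 277.17012227140344 207.93959690949612 [0.04771506 0.         0.         0.         0.        ] [[ 0.66023131  0.75105937  0.00210721]
 [ 0.53442873 -0.46782351 -0.70393686]
 [-0.52771257  0.4658873  -0.71025943]] [-0.39542538 -0.27653028  1.36470631]
top 397.26029954170133 397.26029954170133 281.2719982165591 214.07106000787988 [-0.02200371  0.          0.          0.          0.        ] [[ 0.02244894 -0.99947403 -0.02340299]
 [-0.98891983 -0.01876375 -0.14725996]
 [ 0.14674338  0.02644951 -0.98882092]] [0.00732682 0.56696114 0.78025793]
{'time': 0.1, 'joint_positions': array([ 1.15787805e+00,  8.79342184e-02,  1.37208875e+00, -1.15872967e-05,
        1.68360350e+00, -1.03099461e-01]), 'qvel': array([ 0.00079993, -0.00303976, -0.00135799,  0.00102959, -0.00284885,
        0.00019316]), 'joint_torque': array([ 3.47121655e-03, -3.41250122e+01, -3.03302693e+01,  7.19777634e-02,
        3.03352706e-02, -9.09373057e-05]), 'tool_pos': array([0.16749745, 0.52335963, 0.20439948]), 'ee_rot': array([-3.13956846e+00, -1.97858337e-04,  2.83177234e+00]), 'wrist_force': array([-0.36994577, -0.71928672,  0.38827163]), 'wrist_torque': array([ 0.00559645, -0.01513401, -0.0460826 ]), 'finger_force': 0.0, 'width': 0.09386633884917077}
```

View pics/top0.png

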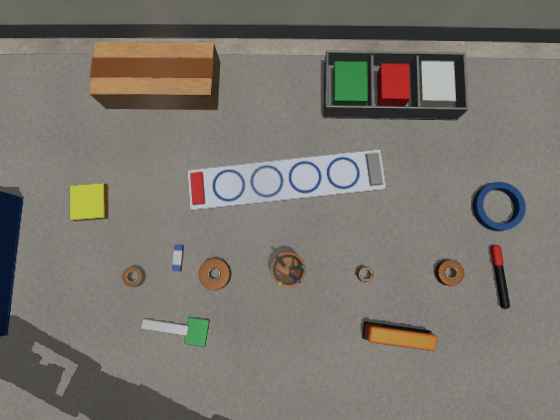

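View pics/scene0.png

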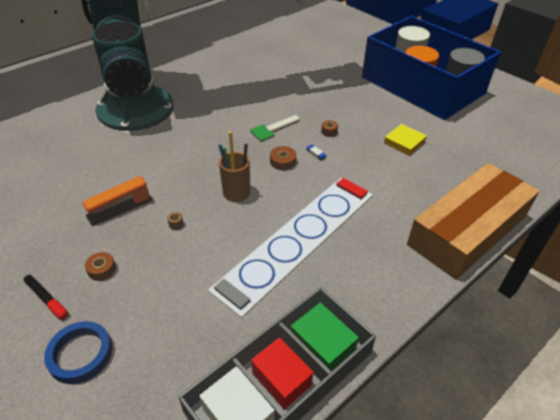

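The red tag is at the +y end, left in the top view at about (197,188), so the least roll goes to mark_a. In the top view the rolls are near (133,276), (214,273), (365,273) and (451,272), and the cup is at (289,268). In the scene view the same rolls are at (329,128), (283,157), (175,220) and (100,264), and the cup base is near (236,190).

```bash
cat > h.py <<'E'
import numpy as np, cv2
from bench import readout, imaging, robot
def rays(s,px):
    K=np.array([[s["fx"],0,s["cx"]],[0,s["fy"],s["cy"]],[0,0,1]])
    n=cv2.undistortPoints(np.array(px,float).reshape(-1,1,2),K,np.array(s["dist_coeffs"])).reshape(-1,2)
    R=np.array(s["R"]); d=np.c_[n,np.ones(len(n))]@R; return -R.T@np.array(s["t"]),d
def onplane(s,px,z):
    c,d=rays(s,px); return c+d*((z-c[2])/d[:,2])[:,None]
def tri(s1,p1,s2,p2):
    c1,d1=rays(s1,[p1]);c2,d2=rays(s2,[p2])
    A=np.c_[d1[0],-d2[0]];k=np.linalg.lstsq(A,c2-c1,rcond=None)[0]
    a=c1+k[0]*d1[0];b=c2+k[1]*d2[0];return (a+b)/2,np.linalg.norm(a-b)
def hsv(s): return cv2.cvtColor(s["pixels"],cv2.COLOR_RGB2HSV)
def crop(s,r,k,name):
    x,y,w,h=r; cv2.imwrite(f"pics/{name}.png",cv2.resize(s["pixels"][y:y+h,x:x+w,::-1],None,fx=k,fy=k,interpolation=cv2.INTER_CUBIC))
E
python3 - <<'E'
from h import *
import pickle
S={n:imaging.snapshot(n) for n in("scene","top")}; pickle.dump(S,open("s0.pkl","wb"))
box={"top":(100,150,400,150),"scene":(60,100,320,215)}
for n,s in S.items():
    H=hsv(s)
    x,y,w,h=box[n]; roi=np.zeros(H.shape[:2],np.uint8); roi[y:y+h,x:x+w]=255
    for nm,lo,hi in(("brown",(3,90,40),(17,255,255)),("blue",(100,90,40),(125,255,255))):
        m=cv2.inRange(H,lo,hi)&roi
        cs,hi_=cv2.findContours(m,cv2.RETR_CCOMP,cv2.CHAIN_APPROX_NONE)
        for c,q in zip(cs,hi_[0]):
            if cv2.contourArea(c)>15 and len(c)>5:
                e=cv2.fitEllipse(c); print(n,nm,"hole" if q[3]>=0 else "outer",cv2.contourArea(c),np.round(e[0],1),np.round(e[1],1),cv2.boundingRect(c))
a=S["top"]["pixels"][255:295,110:235,::-1];b=S["top"]["pixels"][255:295,345:470,::-1]
c=S["scene"]["pixels"][110:175,255:380,::-1];d=S["scene"]["pixels"][205:285,75:200,::-1]
cv2.imwrite("pics/z1.png",cv2.resize(np.vstack([a,b,c,d]),None,fx=2.6,fy=2.6,interpolation=cv2.INTER_CUBIC))
E
```

```text
scene brown outer 591.5 [ 99.5 265.4] [26.4 28.8] (85, 252, 29, 28)
scene brown hole 48.5 [ 98.2 264.4] [ 7.  12.7] (92, 261, 14, 8)
scene brown hole 31.0 [ 99.7 259.2] [ 4.8 10.7] (94, 257, 12, 6)
scene brown outer 163.0 [174.6 219.6] [13.2 16.4] (168, 212, 14, 17)
scene brown outer 1048.5 [120.5 194.3] [24.2 74.1] (82, 176, 68, 38)
scene brown outer 947.0 [235.  176.3] [29.5 49.9] (219, 151, 31, 50)
scene brown outer 444.0 [282.5 156.8] [22.3 25.6] (270, 146, 26, 23)
scene brown outer 180.5 [329.3 127.4] [15.3 15.4] (322, 120, 16, 16)
scene blue outer 29.5 [256.4 273.3] [27.2 33.5] (239, 262, 35, 26)
scene blue outer 22.0 [284.4 248.6] [24.7 32. ] (268, 240, 34, 22)
scene blue outer 21.5 [321.6 155.6] [4.5 6.8] (318, 153, 8, 6)
top brown outer 28.5 [289.2 284.4] [ 3.9 15.7] (281, 283, 18, 5)
top brown outer 171.0 [365.1 274. ] [14.4 15.3] (358, 267, 16, 15)
top brown hole 138.5 [365.5 273.9] [12.9 14. ] (359, 267, 14, 15)
top brown outer 271.5 [131.5 276.3] [18.2 19.2] (122, 267, 20, 20)
top brown hole 136.5 [131.7 276.2] [12.8 13.8] (125, 270, 15, 14)
top brown outer 509.0 [450.4 
[... 314 characters left out ...]
ter 415.5 [290.2 266.5] [25.7 28.9] (276, 252, 30, 31)
top blue outer 31.5 [176.3 267.2] [5.2 9.2] (172, 265, 9, 6)
top blue outer 29.5 [178.  247.1] [4.5 9.2] (174, 245, 9, 5)
top blue outer 386.0 [494.2 205.6] [33.  43.4] (476, 182, 24, 49)
top blue outer 729.5 [228.1 185. ] [30.1 30.9] (213, 170, 31, 31)
top blue hole 643.5 [228.4 184.9] [28.2 29.1] (214, 171, 30, 29)
top blue outer 35.0 [266.4 180.7] [29.3 30.3] (251, 166, 32, 30)
top blue outer 744.0 [304.5 176.7] [30.2 31.4] (289, 162, 32, 31)
top blue hole 645.0 [304.5 176.6] [28.4 29.1] (290, 162, 30, 30)
top blue outer 743.0 [342.6 172.5] [30.3 31.3] (327, 157, 32, 32)
top blue hole 641.0 [342.6 172.5] [28.1 29.1] (328, 158, 30, 30)
```

View pics/z1.png

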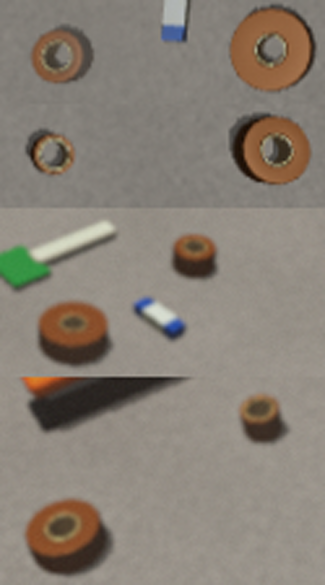

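The crop shows all four rolls flat with pale cores. In the scene view the core centres are at about low (329.6,124.6), full (283.1,153.8), least (174.6,217.3) and high (99.2,262.3).

```bash
python3 - <<'E'
from h import *
import pickle
S=pickle.load(open("s0.pkl","rb"));t,s=S["top"],S["scene"]
T=dict(least=(365.4,273.9),low=(131.6,276.2),high=(450.6,272.5),full=(213.9,273.7))
C=dict(least=(174.6,217.3),low=(329.6,124.6),high=(99.2,262.3),full=(283.1,153.8))
for k in T: print(k,np.round(tri(t,T[k],s,C[k])[0],4),round(tri(t,T[k],s,C[k])[1],4),"plane25",np.round(onplane(t,[T[k]],.025)[0],4),np.round(onplane(s,[C[k]],.025)[0],4))
H=hsv(s);m=cv2.inRange(H,(95,50,40),(130,255,255));m[:,:200]=0;m[:170]=0;m[300:]=0;m[:,380:]=0
m=cv2.morphologyEx(m,cv2.MORPH_CLOSE,np.ones((2,2),np.uint8))
cs=[c for c in cv2.findContours(m,cv2.RETR_EXTERNAL,cv2.CHAIN_APPROX_NONE)[0] if len(c)>30]
E=[cv2.fitEllipse(cv2.convexHull(c)) for c in cs]; E.sort(key=lambda e:-e[0][0]); print([np.round(e[0]+e[1],1) for e in E])
M=[(228.25,185),(266.5,180.8),(304.5,176.65),(342.6,172.5)]
for i,p in enumerate(M):
    if len(E)==4: print("mark","abcd"[i],np.round(tri(t,p,s,E[i][0])[0],4),end=" ")
    print(np.round(onplane(t,[p],.006)[0],4), np.round(onplane(s,[E[i][0]],.006)[0],4) if len(E)==4 else "")
# cup: base from scene / rim from top
print("cup rim top",onplane(t,[(288.5,268.5)],.095),"cup bottom front scene",onplane(s,[(236,198)],0))
E
```

```text
least [ 0.4477 -0.1573  0.0233] 0.0008 plane25 [ 0.4479 -0.1566  0.025 ] [ 0.449  -0.1583  0.025 ]
low [0.4318 0.3293 0.025 ] 0.0006 plane25 [0.432  0.3296 0.025 ] [0.4317 0.329  0.025 ]
high [ 0.4541 -0.3329  0.0229] 0.0011 plane25 [ 0.4544 -0.3315  0.025 ] [ 0.4556 -0.3337  0.025 ]
full [0.4416 0.157  0.0253] 0.0008 plane25 [0.4413 0.1567 0.025 ] [0.4414 0.1576 0.025 ]
[array([334.5, 206.2,  22.2,  31.9]), array([311.1, 227. ,  24.3,  32.9]), array([285.4, 249.7,  26.5,  33.9]), array([257.5, 274.5,  29.1,  36.1])]
mark a [0.6352 0.1386 0.0027] [0.6343 0.1378 0.006 ] [0.6375 0.1364 0.006 ]
mark b [0.6462 0.0548 0.0029] [0.6451 0.0541 0.006 ] [0.6485 0.0532 0.006 ]
mark c [ 0.6568 -0.0288  0.0029] [ 0.6558 -0.029   0.006 ] [ 0.6589 -0.0303  0.006 ]
mark d [ 0.6676 -0.1124  0.0027] [ 0.6666 -0.1122  0.006 ] [ 0.6698 -0.1137  0.006 ]
cup rim top [[0.45475458 0.0016051  0.095     ]] cup bottom front scene [[ 0.46681037 -0.00923591  0.        ]]
```

carry_out:
  motion: "-0.26 -0.086 0.087 0 0 0 1;-0.26 -0.086 0.087 0 0 0 1;-0.26 -0.086 0.087 0 0 0 1;-0.26 -0.086 0.087 0 0 0 1;-0.26 -0.086 0.087 0 0 0 1;-0.26 -0.086 0.087 0 0 0 1;0 0 0 0 0 0.088 1;0 0 0 0 0 0.088 1;0 0 0 0 0 0.088 1;0 0 0 0 0 0.088 1;0 0 0 0 0 0.088 1;0 0 0 0 0 0.088 1"

```text
time: 1.7
tool_pos: [0.4332, 0.3303, 0.1008]
ee_rot: [-3.141, 0.0, 1.72]
wrist_force: [0.7, -0.2, 0.3]
width: 0.0941
finger_force: 0.0
```

```bash
cat > go.py <<'E'
# usage: go.py x y z [yaw]: shift/turn shares from measured pose to target, in tool axes
import sys; from h import *; from scipy.spatial.transform import Rotation as Ro
o=readout.get_obs(); a=[float(v) for v in sys.argv[1:]]; yaw=a[3] if len(a)>3 else 1.70
R=Ro.from_euler("xyz",o["ee_rot"]); D=Ro.from_euler("xyz",[np.pi,0,yaw])
print("t",round(o["time"],2),"pos",np.round(o["tool_pos"],4),"rot",np.round(o["ee_rot"],3),"w",round(o["width"],4),"F",np.round(o["wrist_force"],1))
print("shift shares",np.round(R.inv().apply(np.array(a[:3])-o["tool_pos"])/.2,3),"turn shares",np.round((R.inv()*D).as_rotvec()/np.deg2rad(120),3))
E
python3 go.py .432 .3295 .10
```

```text
t 1.7 pos [0.4332 0.3303 0.1008] rot [-3.141  0.     1.72 ] w 0.0941 F [ 0.7 -0.2  0.3]
shift shares [-0.003 -0.007  0.004] turn shares [-0.     0.     0.009]
```

carry_out:
  motion: "-0.003 -0.007 0.15 0 0 0.009 1;0 0 0.15 0 0 0 1;0 0 0.1 0 0 0 1;0 0 0.07 0 0 0 1;0 0 0 0 0 0 1;0 0 0 0 0 0 0;0 0 0 0 0 0 0;0 0 0 0 0 0 0;0 0 0 0 0 0 0;0 0 0 0 0 0 0"

```text
time: 2.95
tool_pos: [0.4321, 0.3297, 0.0072]
ee_rot: [3.141, -0.0, 1.707]
wrist_force: [-0.6, -0.2, -0.4]
width: 0.0474
finger_force: 0.0
```

```bash
python3 go.py .6455 .0543 .08; python3 - <<'E'
from h import *
s=imaging.snapshot("scene");crop(s,(220,40,200,150),4,"g1")
E
```

```text
t 2.95 pos [0.4321 0.3297 0.0072] rot [ 3.141 -0.     1.707] w 0.0474 F [-0.6 -0.2 -0.4]
shift shares [-1.509  0.87  -0.364] turn shares [ 0.    -0.     0.003]
```

View pics/g1.png

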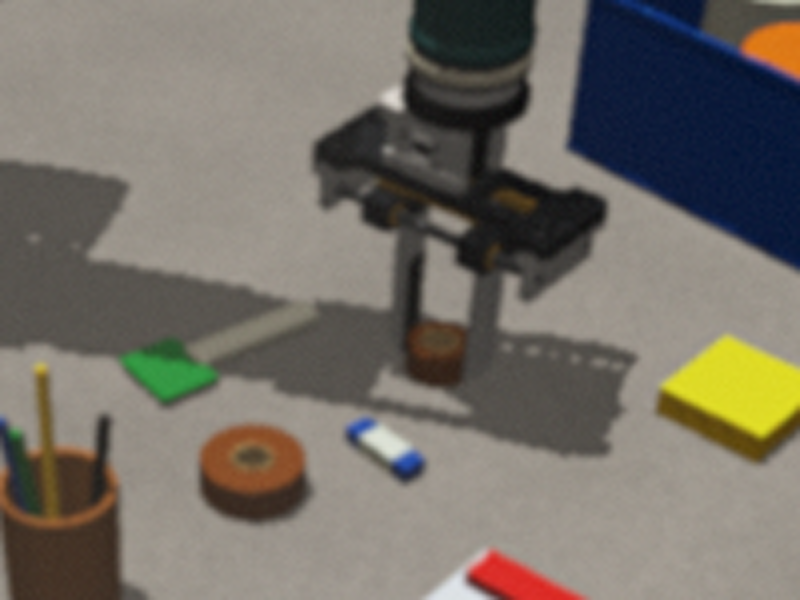

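The low roll sits centred between the fingers at about crop (437,352), still closing. I'll finish the grip, lift and carry it to mark_b.

carry_out:
  motion: "0 0 0 0 0 0 0;0 0 0 0 0 0 0;0 0 -0.12 0 0 0 0;0 0 -0.12 0 0 0 0;0 0 -0.12 0 0 0.003 0;-0.21 0.12 0 0 0 0 0;-0.21 0.12 0 0 0 0 0;-0.21 0.12 0 0 0 0 0;-0.21 0.12 0 0 0 0 0;-0.21 0.12 0 0 0 0 0;-0.21 0.12 0 0 0 0 0;-0.21 0.12 0 0 0 0 0"

```text
time: 4.5
tool_pos: [0.6376, 0.0586, 0.0788]
ee_rot: [-3.141, -0.0, 1.701]
wrist_force: [0.4, 0.6, -0.3]
width: 0.0426
finger_force: 30.0
```

```bash
python3 go.py .6455 .0543 .014
```

```text
t 4.5 pos [0.6376 0.0586 0.0788] rot [-3.141 -0.     1.701] w 0.0426 F [ 0.4  0.6 -0.3]
shift shares [-0.026  0.037  0.324] turn shares [-0. -0.  0.]
```

carry_out:
  motion: "-0.03 0.035 0 0 0 0 0;0 0 0.1 0 0 0 0;0 0 0.1 0 0 0 0;0 0 0.05 0 0 0 0;0 0 0 0 0 0 0;0 0 0 0 0 0 0"

```text
time: 5.25
tool_pos: [0.6448, 0.0553, 0.0297]
ee_rot: [3.14, 0.0, 1.701]
wrist_force: [-0.9, 0.5, 0.5]
width: 0.0426
finger_force: 30.0
```

```bash
python3 go.py .6455 .0543 .0145;  python3 - <<'E'
from h import *
s=imaging.snapshot("top");t=imaging.snapshot("scene")
a=s["pixels"][140:290,180:400,::-1];b=t["pixels"][140:290,200:420,::-1]
cv2.imwrite("pics/p1.png",cv2.resize(np.vstack([a,b]),None,fx=2,fy=2))
E
```

```text
t 5.25 pos [0.6448 0.0553 0.0297] rot [3.14  0.    1.701] w 0.0426 F [-0.9  0.5  0.5]
shift shares [-0.005  0.003  0.076] turn shares [0.001 0.    0.001]
```

View pics/p1.png

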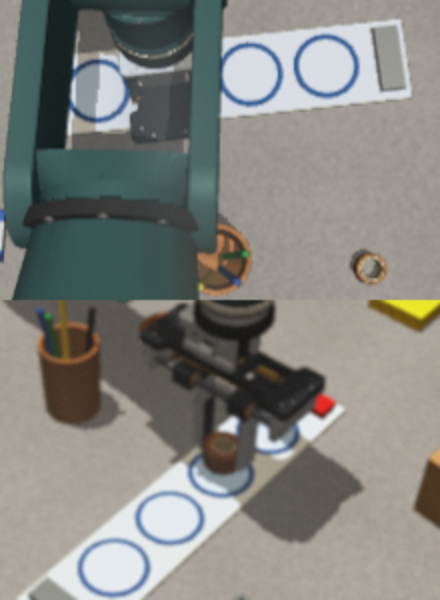

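The low roll is held over mark_b, at about (222,452) in the lower half, and the cup stands undisturbed. I'll lower and release it.

carry_out:
  motion: "-0.005 0.003 0.05 0 0 0 0;0 0 0.024 0 0 0 0;0 0 0 0 0 0 0;0 0 0 0 0 0 0.6;0 0 0 0 0 0 0.7;0 0 0 0 0 0 0.8;0 0 0 0 0 0 0.9;0 0 0 0 0 0 1;0 0 0 0 0 0 1;0 0 -0.12 0 0 0 1;0 0 -0.2 0 0 0 1"

```text
time: 6.72
tool_pos: [0.6436, 0.0539, 0.0766]
ee_rot: [-3.137, -0.001, 1.701]
wrist_force: [-0.4, -0.2, 0.2]
width: 0.0943
finger_force: 0.0
```

```bash
python3 go.py .62 -.1 .08;python3 go.py .448 -.157 .08
```

```text
t 6.72 pos [0.6436 0.0539 0.0766] rot [-3.137e+00 -1.000e-03  1.701e+00] w 0.0943 F [-0.4 -0.2  0.2]
shift shares [-0.748 -0.217 -0.016] turn shares [-0.002 -0.     0.   ]
t 6.72 pos [0.6436 0.0539 0.0766] rot [-3.137e+00 -1.000e-03  1.701e+00] w 0.0943 F [-0.4 -0.2  0.2]
shift shares [-0.919 -1.107 -0.012] turn shares [-0.002 -0.     0.   ]
```

carry_out:
  motion: "-0.19 -0.055 0 0 0 0 1;-0.19 -0.055 0 0 0 0 1;-0.19 -0.055 0 0 0 0 1;-0.18 -0.055 0 0 0 0 1;-0.043 -0.222 0 0 0 0 1;-0.043 -0.222 0 0 0 0 1;-0.043 -0.222 0 0 0 0 1;-0.04 -0.222 0 0 0 0 1;0 0 0 0 0 0 1;0 0 0 0 0 0 1"

```text
time: 7.98
tool_pos: [0.4501, -0.1572, 0.0788]
ee_rot: [3.14, 0.0, 1.701]
wrist_force: [0.7, -0.8, 0.2]
width: 0.0938
finger_force: 0.0
```

```bash
python3 go.py .448 -.157 .007;  python3 - <<'E'
from h import *
s=imaging.snapshot("top");t=imaging.snapshot("scene")
a=s["pixels"][140:290,180:400,::-1];b=t["pixels"][120:270,140:360,::-1]
cv2.imwrite("pics/p2.png",cv2.resize(np.vstack([a,b]),None,fx=2,fy=2))
E
```

```text
t 7.97 pos [ 0.4501 -0.1572  0.0788] rot [3.14  0.    1.701] w 0.0938 F [ 0.7 -0.8  0.2]
shift shares [ 0.002 -0.011  0.359] turn shares [0.001 0.    0.   ]
```

View pics/p2.png

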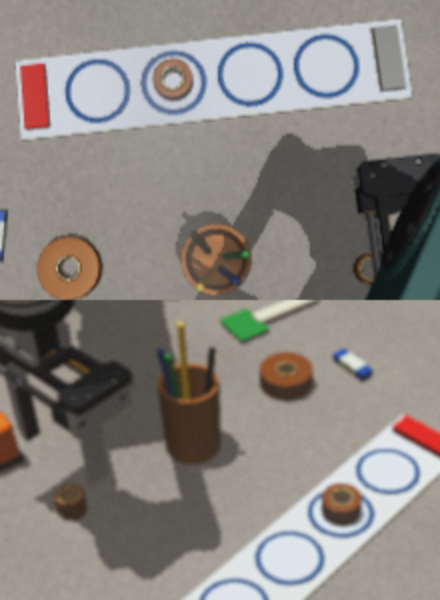

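The low roll lies flat on mark_b, at about (266,180) in the top view. Next is the grasp of the least roll.

carry_out:
  motion: "0.002 -0.011 0.12 0 0 0 1;0 0 0.12 0 0 0 1;0 0 0.08 0 0 0 1;0 0 0.036 0 0 0 1;0 0 0 0 0 0 0;0 0 0 0 0 0 0;0 0 0 0 0 0 0;0 0 0 0 0 0 0;0 0 0 0 0 0 0;0 0 0 0 0 0 0;0 0 0 0 0 0 0;0 0 0 0 0 0 0"

```text
time: 9.57
tool_pos: [0.4471, -0.1569, 0.0071]
ee_rot: [3.142, -0.0, 1.701]
wrist_force: [-0.7, 1.3, 0.3]
width: 0.0315
finger_force: 30.0
```

```bash
python3 go.py .62 -.12 .08; python3 go.py .635 .138 .08; python3 - <<'E'
from h import *
s=imaging.snapshot("top");H=hsv(s);m=cv2.inRange(H,(3,90,40),(17,255,255));m[:160]=0;m[205:]=0
for c,q in zip(*[(a,b[0]) for a,b in [cv2.findContours(m,cv2.RETR_CCOMP,cv2.CHAIN_APPROX_NONE)]][0]):
    if cv2.contourArea(c)>15 and 200<c[0,0,0]<400: p=cv2.fitEllipse(c)[0];print(np.round(p,1),onplane(s,[p],.031))
E
```

```text
t 9.57 pos [ 0.4471 -0.1569  0.0071] rot [ 3.142 -0.     1.701] w 0.0315 F [-0.7  1.3  0.3]
shift shares [ 0.071  0.881 -0.364] turn shares [ 0. -0.  0.]
t 9.57 pos [ 0.4471 -0.1569  0.0071] rot [ 3.142 -0.     1.701] w 0.0315 F [-0.7  1.3  0.3]
shift shares [ 1.34   1.123 -0.364] turn shares [ 0. -0.  0.]
[266.  178.3] [[0.64460871 0.05355714 0.031     ]]
[265.6 178.5] [[0.64434921 0.05442047 0.031     ]]
```

The low roll is within about 1 mm of mark_b in the same view. Now the least roll goes to mark_a.

carry_out:
  motion: "0 0 -0.1 0 0 0 0;0 0 -0.14 0 0 0 0;0 0 -0.14 0 0 0 0;0.018 0.22 0 0 0 0 0;0.018 0.22 0 0 0 0 0;0.018 0.22 0 0 0 0 0;0.018 0.22 0 0 0 0 0;0.253 0.048 0 0 0 0 0;0.253 0.048 0 0 0 0 0;0.253 0.048 0 0 0 0 0;0.253 0.048 0 0 0 0 0;0.253 0.048 0 0 0 0 0"

```text
time: 11.12
tool_pos: [0.6344, 0.1389, 0.0828]
ee_rot: [-3.141, -0.0, 1.701]
wrist_force: [1.2, 0.1, 0.3]
width: 0.0313
finger_force: 30.0
```

```bash
python3 go.py .635 .138 .0145
```

```text
t 11.12 pos [0.6344 0.1389 0.0828] rot [-3.141 -0.     1.701] w 0.0313 F [1.2 0.1 0.3]
shift shares [-0.005  0.002  0.342] turn shares [-0. -0.  0.]
```

carry_out:
  motion: "-0.004 0.002 0.12 0 0 0 0;0 0 0.12 0 0 0 0;0 0 0.06 0 0 0 0;0 0 0.03 0 0 0 0;0 0 0 0 0 0 0;0 0 0 0 0 0 0"

```text
time: 11.88
tool_pos: [0.6359, 0.1364, 0.0183]
ee_rot: [3.14, -0.0, 1.7]
wrist_force: [-0.2, -1.1, -0.3]
width: 0.0316
finger_force: 30.0
```

```bash
python3 go.py .635 .138 .0142
```

```text
t 11.88 pos [0.6359 0.1364 0.0183] rot [ 3.14 -0.    1.7 ] w 0.0316 F [-0.2 -1.1 -0.3]
shift shares [ 0.008 -0.003  0.02 ] turn shares [ 0.001 -0.     0.   ]
```

carry_out:
  motion: "0.006 -0.003 0.02 0 0 0 0;0 0 0 0 0 0 0;0 0 0 0 0 0 0.45;0 0 0 0 0 0 0.6;0 0 0 0 0 0 0.8;0 0 0 0 0 0 1;0 0 0 0 0 0 1;0 0 0 0 0 0 1;0 0 -0.12 0 0 0 1;0 0 -0.2 0 0 0 1;0 0 0 0 0 0 1"

```text
time: 13.25
tool_pos: [0.6372, 0.138, 0.0819]
ee_rot: [3.133, -0.0, 1.701]
wrist_force: [0.2, -0.5, 1.0]
width: 0.0941
finger_force: 0.0
```

```bash
python3 go.py .4415 .157 .079;python3 - <<'E'
from h import *
s=imaging.snapshot("scene");crop(s,(200,120,200,150),4,"p3")
E
```

```text
t 13.25 pos [0.6372 0.138  0.0819] rot [ 3.133 -0.     1.701] w 0.0941 F [ 0.2 -0.5  1. ]
shift shares [ 0.221 -0.958  0.006] turn shares [ 0.004 -0.     0.   ]
```

View pics/p3.png

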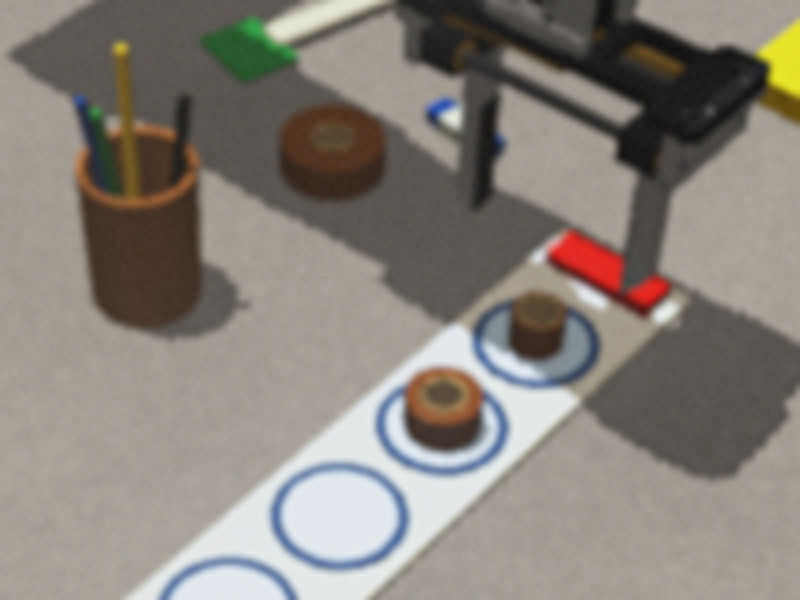

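The least roll stands on mark_a, at about crop (538,322), and the low roll on mark_b. Next is the full roll.

carry_out:
  motion: "0.044 -0.192 0 0 0 0 1;0.044 -0.192 0 0 0 0 1;0.044 -0.192 0 0 0 0 1;0.044 -0.192 0 0 0 0 1;0.044 -0.19 0 0 0 0 1;0 0 0 0 0 0 1;0 0 0 0 0 0 1"

```text
time: 14.18
tool_pos: [0.4386, 0.1563, 0.0763]
ee_rot: [-3.141, 0.0, 1.701]
wrist_force: [-0.0, -0.4, 0.1]
width: 0.094
finger_force: 0.0
```

```bash
python3 go.py .4415 .157 .007
```

```text
t 14.18 pos [0.4386 0.1563 0.0763] rot [-3.141  0.     1.701] w 0.094 F [-0.  -0.4  0.1]
shift shares [0.002 0.015 0.346] turn shares [-0.  0.  0.]
```

carry_out:
  motion: "0.002 0.015 0 0 0 0 1;0 0 0.1 0 0 0 1;0 0 0.1 0 0 0 1;0 0 0.1 0 0 0 1;0 0 0.045 0 0 0 1;0 0 0 0 0 0 0;0 0 0 0 0 0 0;0 0 0 0 0 0 0;0 0 0 0 0 0 0;0 0 0 0 0 0 0;0 0 0 0 0 0 0"

```text
time: 15.55
tool_pos: [0.4422, 0.1573, 0.009]
ee_rot: [3.14, -0.0, 1.701]
wrist_force: [1.1, -0.1, 4.9]
width: 0.0653
finger_force: 30.0
```

```bash
python3 go.py .56 .12 .095;python3 go.py .6675 -.1125 .095; python3 - <<'E'
from h import *
s=imaging.snapshot("scene");crop(s,(180,60,200,150),4,"p4")
E
```

```text
t 15.55 pos [0.4422 0.1573 0.009 ] rot [ 3.14  -0.     1.701] w 0.0653 F [ 1.1 -0.1  4.9]
shift shares [-0.261  0.56  -0.429] turn shares [ 0.001 -0.     0.   ]
t 15.55 pos [0.4422 0.1573 0.009 ] rot [ 3.14  -0.     1.701] w 0.0653 F [ 1.1 -0.1  4.9]
shift shares [-1.484  0.943 -0.429] turn shares [ 0.001 -0.     0.   ]
```

View pics/p4.png

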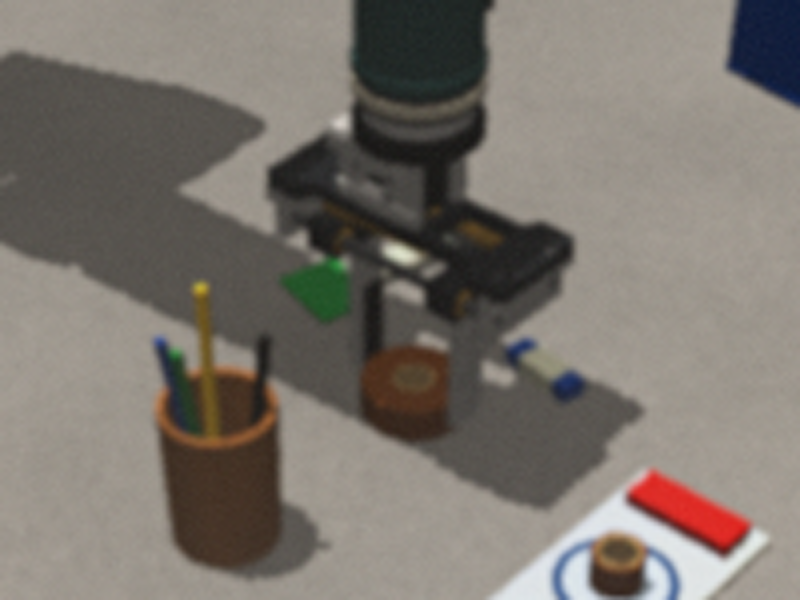

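The fingers hold the full roll at about crop (410,390), and the cup is untouched. I'll carry it around the cup to mark_d.

carry_out:
  motion: "0 0 -0.07 0 0 0 0;0 0 -0.12 0 0 0 0;0 0 -0.12 0 0 0 0;0 0 -0.12 0 0 0 0;-0.087 0.187 0 0 0 0 0;-0.087 0.187 0 0 0 0 0;-0.087 0.187 0 0 0 0 0;-0.242 0.076 0 0 0 0 0;-0.242 0.076 0 0 0 0 0;-0.242 0.076 0 0 0 0 0;-0.242 0.076 0 0 0 0 0;-0.242 0.076 0 0 0 0 0"

```text
time: 17.1
tool_pos: [0.6665, -0.1115, 0.0939]
ee_rot: [-3.141, -0.001, 1.701]
wrist_force: [0.9, -0.6, -0.4]
width: 0.0655
finger_force: 30.0
```

```bash
python3 go.py .667 -.1125 .016
```

```text
t 17.1 pos [ 0.6665 -0.1115  0.0939] rot [-3.141e+00 -1.000e-03  1.701e+00] w 0.0655 F [ 0.9 -0.6 -0.4]
shift shares [-0.005  0.002  0.39 ] turn shares [-0. -0.  0.]
```

carry_out:
  motion: "0 0 0.12 0 0 0 0;0 0 0.12 0 0 0 0;0 0 0.08 0 0 0 0;0 0 0.05 0 0 0 0;0 0 0 0 0 0 0;0 0 0 0 0 0 0"

```text
time: 17.85
tool_pos: [0.667, -0.1101, 0.0213]
ee_rot: [3.14, 0.001, 1.701]
wrist_force: [-0.5, 0.2, -0.5]
width: 0.065
finger_force: 30.0
```

```bash
python3 go.py .667 -.1125 .0155
```

```text
t 17.85 pos [ 0.667  -0.1101  0.0213] rot [3.140e+00 1.000e-03 1.701e+00] w 0.065 F [-0.5  0.2 -0.5]
shift shares [-0.012 -0.002  0.029] turn shares [0.001 0.    0.001]
```

carry_out:
  motion: "-0.009 -0.001 0.028 0 0 0 0;0 0 0 0 0 0 0;0 0 0 0 0 0 0;0 0 0 0 0 0 0.8;0 0 0 0 0 0 0.9;0 0 0 0 0 0 1;0 0 0 0 0 0 1;0 0 0 0 0 0 1;0 0 -0.12 0 0 0 1;0 0 -0.2 0 0 0 1;0 0 0 0 0 0 1"

```text
time: 19.23
tool_pos: [0.6691, -0.1126, 0.0835]
ee_rot: [3.133, 0.003, 1.701]
wrist_force: [-0.6, -0.3, 0.0]
width: 0.0939
finger_force: 0.0
```

```bash
python3 go.py .4545 -.332 .079; python3 - <<'E'
from h import *
s=imaging.snapshot("scene");crop(s,(180,140,200,150),4,"p5")
E
```

```text
t 19.23 pos [ 0.6691 -0.1126  0.0835] rot [3.133e+00 3.000e-03 1.701e+00] w 0.0939 F [-0.6 -0.3  0. ]
shift shares [-0.948 -1.207  0.015] turn shares [0.004 0.002 0.   ]
```

View pics/p5.png

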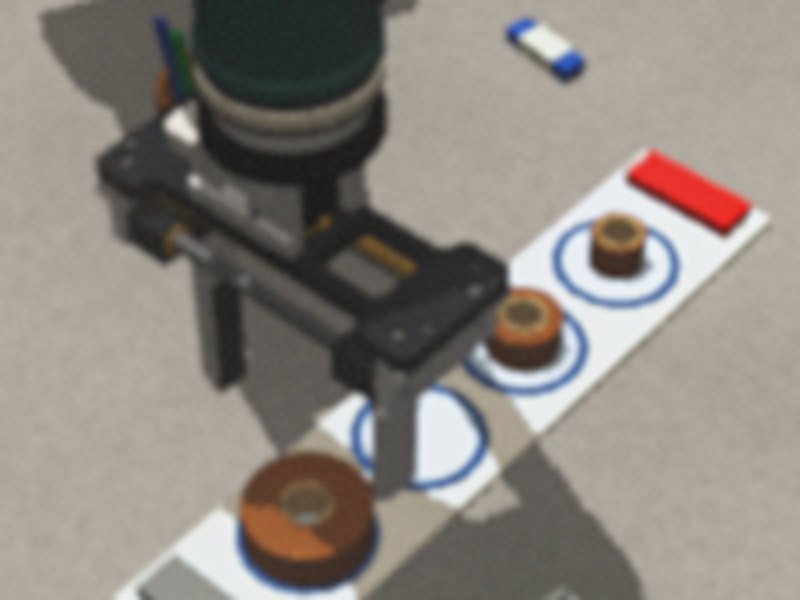

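The full roll lies flat on mark_d, at about crop (308,520). Now the high roll.

carry_out:
  motion: "-0.135 -0.172 0.002 0 0 0 1;-0.135 -0.172 0.002 0 0 0 1;-0.135 -0.172 0.002 0 0 0 1;-0.135 -0.172 0.002 0 0 0 1;-0.135 -0.172 0.002 0 0 0 1;-0.135 -0.172 0.002 0 0 0 1;-0.135 -0.172 0.002 0 0 0 1;0 0 0 0 0 0 1;0 0 0 0 0 0 1"

```text
time: 20.4
tool_pos: [0.4518, -0.3297, 0.0743]
ee_rot: [-3.141, -0.002, 1.7]
wrist_force: [-1.1, 1.0, 0.5]
width: 0.094
finger_force: 0.0
```

```bash
python3 go.py .4545 -.332 .008
```

```text
t 20.4 pos [ 0.4518 -0.3297  0.0743] rot [-3.141e+00 -2.000e-03  1.700e+00] w 0.094 F [-1.1  1.   0.5]
shift shares [-0.014  0.012  0.332] turn shares [-0.    -0.001  0.   ]
```

carry_out:
  motion: "-0.014 0.012 0 0 0 0 1;0 0 0.12 0 0 0 1;0 0 0.1 0 0 0 1;0 0 0.07 0 0 0 1;0 0 0.04 0 0 0 1;0 0 0 0 0 0 0;0 0 0 0 0 0 0;0 0 0 0 0 0 0;0 0 0 0 0 0 0;0 0 0 0 0 0 0;0 0 0 0 0 0 0;0 0 0 0 0 0 0"

```text
time: 21.9
tool_pos: [0.455, -0.3332, 0.0101]
ee_rot: [3.141, 0.0, 1.701]
wrist_force: [-0.7, -0.6, 2.5]
width: 0.0526
finger_force: 29.9
```

```bash
python3 go.py .56 -.2 .1; python3 go.py .656 -.0292 .1
```

```text
t 21.9 pos [ 0.455  -0.3332  0.0101] rot [3.141 0.    1.701] w 0.0526 F [-0.7 -0.6  2.5]
shift shares [ 0.592  0.607 -0.45 ] turn shares [0. 0. 0.]
t 21.9 pos [ 0.455  -0.3332  0.0101] rot [3.141 0.    1.701] w 0.0526 F [-0.7 -0.6  2.5]
shift shares [ 1.377  1.194 -0.45 ] turn shares [0. 0. 0.]
```

carry_out:
  motion: "0 0 -0.07 0 0 0 0;0 0 -0.12 0 0 0 0;0 0 -0.13 0 0 0 0;0 0 -0.13 0 0 0 0;0.196 0.17 0 0 0 0 0;0.196 0.17 0 0 0 0 0;0.196 0.17 0 0 0 0 0;0.196 0.17 0 0 0 0 0;0.196 0.17 0 0 0 0 0;0.196 0.17 0 0 0 0 0;0.196 0.17 0 0 0 0 0;0 0 0 0 0 0 0"

```text
time: 23.4
tool_pos: [0.6564, -0.0265, 0.0997]
ee_rot: [3.141, -0.001, 1.706]
wrist_force: [0.4, -0.6, 0.2]
width: 0.0527
finger_force: 29.9
```

```bash
python3 go.py .656 -.0292 .0165; python3 - <<'E'
from h import *
s=imaging.snapshot("scene");crop(s,(180,140,200,150),4,"p6")
E
```

```text
t 23.4 pos [ 0.6564 -0.0265  0.0997] rot [ 3.141e+00 -1.000e-03  1.706e+00] w 0.0527 F [ 0.4 -0.6  0.2]
shift shares [-0.013 -0.004  0.416] turn shares [ 0.    -0.     0.003]
```

View pics/p6.png

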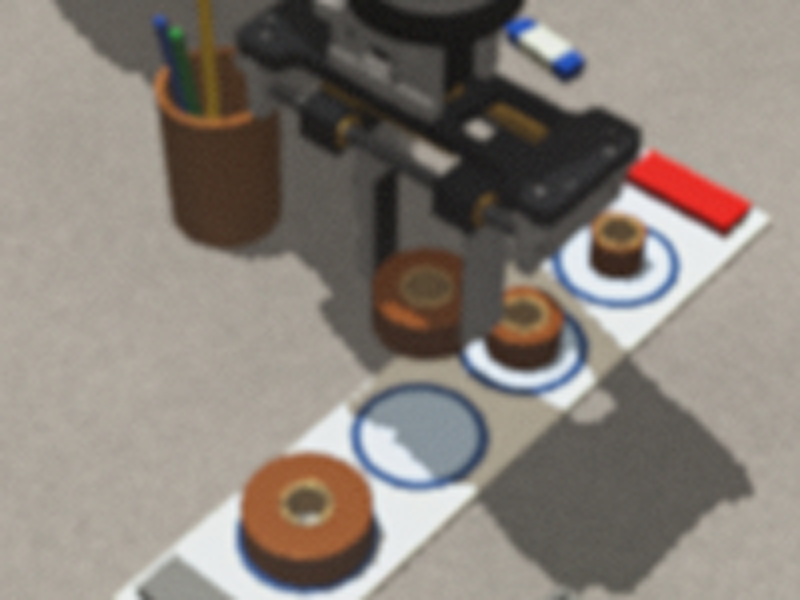

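The high roll hangs level above mark_c, and the placed rolls are undisturbed. I'll lower it.

carry_out:
  motion: "-0.012 -0.003 0.12 0 0 0.003 0;0 0 0.12 0 0 0 0;0 0 0.1 0 0 0 0;0 0 0.05 0 0 0 0;0 0 0 0 0 0 0;0 0 0 0 0 0 0"

```text
time: 24.2
tool_pos: [0.6557, -0.0328, 0.0229]
ee_rot: [3.14, 0.0, 1.694]
wrist_force: [-0.8, -0.2, -0.2]
width: 0.0527
finger_force: 29.9
```

```bash
python3 go.py .656 -.0292 .0165
```

```text
t 24.2 pos [ 0.6557 -0.0328  0.0229] rot [3.14  0.    1.694] w 0.0527 F [-0.8 -0.2 -0.2]
shift shares [0.018 0.004 0.032] turn shares [ 0.001  0.    -0.003]
```

carry_out:
  motion: "0.01 0.003 0.01 0 0 0 0;0 0 0 0 0 0 0;0 0 0 0 0 0 0"

```text
time: 24.58
tool_pos: [0.6554, -0.0303, 0.0199]
ee_rot: [3.141, 0.0, 1.695]
wrist_force: [-0.5, 0.6, -1.7]
width: 0.0525
finger_force: 29.9
```

```bash
python3 go.py .656 -.0292 .0165
```

```text
t 24.57 pos [ 0.6554 -0.0303  0.0199] rot [3.141 0.    1.695] w 0.0525 F [-0.5  0.6 -1.7]
shift shares [0.005 0.004 0.017] turn shares [ 0.     0.    -0.002]
```

Release, raise high and back off toward the robot side, then check.

carry_out:
  motion: "0.004 0.003 0.017 0 0 0 0;0 0 0 0 0 0 0;0 0 0 0 0 0 0.68;0 0 0 0 0 0 0.8;0 0 0 0 0 0 1;0 0 0 0 0 0 1;0 0 0 0 0 0 1;0 0 0 0 0 0 1;0 0 -0.12 0 0 0 1;0 0 -0.2 0 0 0 1;0 0 -0.2 0 0 0 1"

```text
time: 25.95
tool_pos: [0.6555, -0.0296, 0.121]
ee_rot: [-3.141, -0.0, 1.694]
wrist_force: [0.4, -0.1, -0.3]
width: 0.0943
finger_force: 0.0
```

carry_out:
  motion: "-0.25 0 0 0 0 0 1;-0.25 0 0 0 0 0 1;-0.25 0 0 0 0 0 1;-0.25 0 0 0 0 0 1;-0.2 -0.2 0 0 0 0 1;-0.2 -0.2 0 0 0 0 1;0 0 0 0 0 0 1;0 0 0 0 0 0 1;0 0 0 0 0 0 1"

```text
time: 27.08
tool_pos: [0.6118, -0.316, 0.1203]
ee_rot: [3.141, -0.0, 1.696]
wrist_force: [-0.6, -0.2, -0.9]
width: 0.094
finger_force: 0.0
```

```bash
python3 - <<'E'
from h import *
print(readout.get_obs()["time"],readout.get_obs()["tool_pos"])
s=imaging.snapshot("top");t=imaging.snapshot("scene");H=hsv(s);m=cv2.inRange(H,(3,90,40),(17,255,255));m[:150]=0;m[205:]=0
cs,q=cv2.findContours(m,cv2.RETR_CCOMP,cv2.CHAIN_APPROX_NONE)
for c in cs:
    if cv2.contourArea(c)>60 and 205<c[0,0,0]<375: e=cv2.fitEllipse(c);print(np.round(e[0]+e[1],1),np.round(onplane(s,[e[0]],.031)[0],4))
a=s["pixels"][140:290,180:400,::-1];b=t["pixels"][140:290,180:400,::-1]
cv2.imwrite("pics/p7.png",cv2.resize(np.vstack([a,b]),None,fx=2,fy=2))
E
```

```text
27.075 [ 0.6118336  -0.31597931  0.12026882]
[226.9 183.1  13.3  13.6] [0.6329 0.1368 0.031 ]
[227.  182.9  12.3  12.5] [0.6333 0.1366 0.031 ]
[266.  178.5  17.2  18. ] [0.6443 0.0537 0.031 ]
[265.5 178.3  13.3  14. ] [0.6446 0.0546 0.031 ]
[305.  174.9  23.6  24.4] [ 0.6536 -0.0292  0.031 ]
[305.2 174.4  12.3  13.4] [ 0.6547 -0.0297  0.031 ]
[343.3 170.8  29.4  30.2] [ 0.6638 -0.1104  0.031 ]
[344.  169.9  12.7  13.1] [ 0.6659 -0.1118  0.031 ]
```

View pics/p7.png

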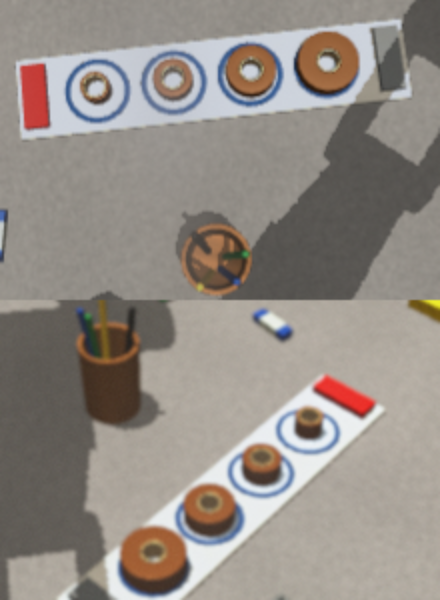

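From the red tag the row runs least, low, high, full, each within about 2 mm of its mark and flat. The cup is in place and the arm is clear.

```bash
python3 -c "from bench import robot; print(robot.close_job())"
```

```text
the job is handed in; nothing more can be done
None
```

The job is handed in: counted from the red tag the rolls stand least, low, high, full, each within about 2 mm of its mark by the top camera. The cup is still standing where it was, and the arm was finished and clear at about 27 s; the verdict was not reported back.

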